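# Hold down the keyed collar of a sleeve-length gauge

### The arm

A 6-joint arm with a two-finger parallel gripper is mounted at the origin on a cart in front of the work surface, level with it; the furniture and walls round the work are solid. World frame = base frame: x ahead of the robot, y to its left, z up, the work surface at z = 0. Lengths are in mm, angles in degrees, forces in N, time in s.
With the tool pointing down it reaches from about 325 to 750 mm from the base axis. Payload 7.6 kg.
Tool frame: the origin (TCP) lies on the centre line of the jaws, within the pads' length; the fingertips stand 8 mm ahead of it and the grasp point (between the pads) lies 11 mm behind it; z points along the fingers, y is the line along which they close (so a half turn about z gives the same grasp; the last joint's range is limited). The gripper opens to 85 mm and grips with 20 to 120 N. Pads are 22 mm wide; open, the fingers measure 114 mm over their backs; the gripper's body (76 mm by 85 mm) begins 54 mm behind the grasp point. The pads swing forward as they close: fully open they stand 13 mm farther back than shut.
Start: joints at [67.248, 2.991, 80.254, -0, 96.75, -4.028], TCP at [168.516, 497.24, 239.323] pointing down, gripper open.
Joint ranges: [-166.34, 166.34], [-52.06, 124.39], [6.96, 135.62], [-60.46, 240.46], [14.63, 156.25], [-167.68, 167.68]. Speed limits (degrees/s): [147.25, 147.25, 172.46, 180, 180, 180].

### API

Orientations are given as [roll, pitch, yaw] about the fixed x, y, z axes, in that order (R = Rz(yaw) Ry(pitch) Rx(roll)).
In Python, from workcell import env, eyes, workorder gives the robot as it stands. The module is installed in compiled form; this text tells all that it offers.
- The arm moves only by the tool carry_out, never from a script. Its argument "commands" is a list of rows, each a list of 3 entries, a list of its own where there are three numbers: the shift along the tool's x, y, z in m, then the turn about the tool's z in rad, then the finger opening in m, from 0 to 0.0854. In form: [[[dx, dy, dz], spin, gripper], ...]. A call has 1 to 5 rows; each row is the pose to reach, as a shift and turn from the pose commanded when the call began, along the tool's axes at that moment; what a row does not reach only later rows make up. A row lasts 1/8 s, in which the tool goes at most 62.5 mm and 10.7 degrees, less where a joint would pass 70% of its speed; a pose out of reach is approached as far as the arm can. A call with a gripper value outside its range is refused whole. The fingers move at their own pace and stop on an object; "newtons" is the grip in N (left out, the last holds). Time passes only in rows, so rows that repeat a pose let the fingers close. It gives the time, the measured TCP pose, the force, the opening and the grip force at its end, in the units of the state.
- env.state(): the state, without advancing time (a new reading comes with each control period).
- eyes.capture(name): name is "scene" or "top"; returns (picture, depth): 384x512x3 uint8, red, green, blue; 384x512 float32, mm along the optical axis (not along the pixel's ray), 0 where there is no reading.
- eyes.get_calibration(name): a dict with "fx", "fy", "cx", "cy" (pixels), "k1" (the pictures are not rectified: a ray, as slopes to the right and down, at radius r is drawn at 1 + k1 r^2 times it, then the intrinsics apply), "camera_from_world" (4x4, takes a point from world to camera coordinates). Camera axes: x right, y down, z forward; pixel columns grow to the right and rows downward; lengths in mm; the calibration is good to about 2 mm. A picture is of the moment at which its call begins. get_calibration takes no time and is no camera call.
- workorder.job_done(): hands the job in; it is judged then, once.
The state is a dict: "t": time; "qpos": joint angles; "joint_vel": joint speeds; "effort": joint torques, N m; "position": TCP position; "orientation": TCP orientation; "contact_force": force on the tool from outside, world axes, zero at the start; "ft_torque": the same for the moment, N m; "grip_width": finger opening in mm; "grip_force": force on a finger pad.
Only numpy, scipy, OpenCV 4.12 (cv2) and the standard library are available. Lean on these libraries where they do the work, as an engineer would, in place of code of your own. Each camera call takes 0.05 s, during which the arm holds its last target. There are 200 camera calls.

### The job

Check the length of the loose bronze sleeve in the gauge pot: lower it upright into the pot, set it gently on the sprung plunger (never drop it down the bore) and let go. Then put the knurled collar over it onto the pot's nose, turn it until the keyways hidden in its bore drop over the four pins, and push it down against the spring until its rim is fully home on the pot's shoulder. Nothing latches, so finish while still holding the collar pushed home for the dial to be read, and leave the other things on the bench where they are.

Things in the scene. Friction and masses are not known exactly. Their poses are not given: they have to be found in the camera images.
- sleeve_mid (a point): the loose bronze sleeve: a round beige tube with small cross holes, 25 mm in diameter and 120 mm long, 0.1 kg, standing upright on the bench apart from the others. The point is at its centre, 60 mm above its lower end; z points up along the tube. Both ends are alike.
- collar_mid (a point): the loose knurled collar: a grey aluminium cap, 58 mm in diameter, 62 mm high, 0.2 kg, standing mouth down on the bench; grasp it across its 58 mm. The point is on its axis, 31 mm above its lower rim; z up. Inside, the roof is 54 mm above the rim and the bore is 42.6 mm wide with a small lead-in.
- collar: the same collar; origin at the centre of its lower rim, z up. Four keyways, 9.5 mm wide, 24 mm high, open at the rim, are cut in its bore 90 degrees apart, on its +x, +y, -x and -y sides. They cannot be seen from outside: the knurling is the same all round.
- pot_mouth (a point): the fixed gauge pot: centre of the open mouth of its steel nose, 112 mm above the bench, z up. The nose is 40 mm in diameter; its bore is 29 mm wide (32 mm at the chamfered mouth) and straight down to the plunger's face 88 mm below the mouth, so a seated sleeve stands 32 mm out of the mouth and the collar's mouth must pass over it.
- pot_shoulder (a point): centre of the flat top (shoulder) of the pot's aluminium body, 60 mm in diameter, 84 mm above the bench and 28 mm below the mouth; the nose rises from it. The body stands on a steel plate 150 x 100 x 12 mm; a dial faces the pot's -x side, all below 75 mm. Home: the collar's rim sits on this shoulder.
- pot_pins (a point): point on the pot's axis at the height of four brass pins, 14 mm below the mouth; each is 5 mm thick and stands 5 mm out of the nose, 90 degrees apart. The nose may be clamped at any angle: the pins' direction is NOT given by this frame; find it by turning the collar, at most 90 degrees, either way. The keyways have about 6 degrees of play each way on the pins when the collar is centred, 2 when it is not.
- plunger (a joint): sprung plunger under the sleeve: 0 = up, grows downwards (m); 0.006 when the collar is home, 0.0075 at its stop. It takes about 6 N to start, 11 N at 0.006. Not keyed, the collar rides on the pins, rim 11.5 mm below the mouth; keyed, it drops till its roof rests on the sleeve, rim 22 mm below; home, rim 28 mm below; let go, it rises again. The red dial hand follows.
- vee_block: bystander: grey steel vee block, 55 x 48 x 40 mm, loose; origin at the centre of its underside.
- parts_tin: bystander: open round steel tin of small stones, 64 mm in diameter, 30 mm high, loose; origin at the centre of its underside.
- plug_gauge: bystander: thin steel plug gauge, 15 x 104 x 15 mm, lying loose; origin at the centre of its underside, its length along y.
- tally_counter: bystander: small round grey hand counter, 52 x 62 x 26 mm, loose; origin at the centre of its underside.
- caliper: bystander: steel caliper, 76 x 226 x 8 mm, lying loose; origin at the centre of its underside, its length along y.

How it is judged:
By the outcome, as a careful person would: the job done as asked, in the order asked, and still so for the second after the job is handed in, while the arm keeps its last pose, push and grip.
It also fails if it takes over 72 s, if anything falls off the work surface, if the arm or the gripper's body presses on something with over 40 N, if the wrist force passes 120 N, or if a joint passes its speed limit or range.

## Working session

There is one attempt and no reset: what is moved stays moved. The work goes in short steps, Python scripts to look and compute and a tool call to move; the robot and the scene stay as the last step left them, time stands still between calls to the robot, and variables do not carry over. Pictures are saved under pics/ and viewed, at most 10 in all, crops included, and the job is handed in when it is done.

Besides the shell and the picture viewer there is one more tool, called after "Emit:" as name([rows], argument=value, ...), one row to a line, values as JSON. carry_out: Moves the arm, as the interface text tells. Its arguments: {"type":"object","properties":{"commands":{"type":"array","items":{"type":"array"}},"newtons":{"type":"number"}},"required":["commands"]}

```bash
mkdir -p pics; cat > h.py <<'E'
import numpy as np, cv2
from workcell import env, eyes, workorder
def cap(n,save=None):
    p,d=eyes.capture(n)
    if save: cv2.imwrite('pics/'+save,cv2.cvtColor(p,cv2.COLOR_RGB2BGR))
    return p,d
def ray(n,u,v):
    c=eyes.get_calibration(n); K=np.array([[c['fx'],0,c['cx']],[0,c['fy'],c['cy']],[0,0,1.]])
    q=cv2.undistortPoints(np.array([[[u,v]]],float),K,np.array([c['k1'],0,0,0.]))[0,0]
    T=np.array(c['camera_from_world']); R=T[:3,:3]; o=-R.T@T[:3,3]
    return o,R.T@np.array([q[0],q[1],1.])
def onz(n,u,v,z):
    o,d=ray(n,u,v); return o+d*(z-o[2])/d[2]
def pt(n,u,v,depth):
    o,d=ray(n,u,v); return o+d*depth
E
python3 - <<'E'
from h import *
for n in('scene','top'):
    p,d=cap(n,n+'0.png'); c=eyes.get_calibration(n); print(n,c['fx'],c['k1'],np.round(ray(n,256,192),2).tolist())
s=env.state(); print(s)
E
```

```text
scene 465.6809548087192 -0.14053193316292353 [[41.34, -375.21, 976.34], [0.42, 0.47, -0.78]]
top 396.7023806730076 -0.01985786180769964 [[370.36, 166.93, 1243.94], [0.14, 0.01, -0.99]]
{'t': 0.1, 'qpos': array([ 6.72477753e+01,  3.02463431e+00,  8.03073909e+01,  1.85359178e-03,
        9.67488160e+01, -4.02640052e+00]), 'joint_vel': array([-0.01567158, -0.06725946, -0.17309915, -0.05319796, -0.14839538,
        0.02627743]), 'effort': array([ 1.32102548e-03, -3.82585824e+01, -3.60983706e+01, -1.08929298e-04,
        4.85526849e-03, -2.94386655e-05]), 'position': array([168.40453179, 496.989393  , 238.54561426]), 'orientation': array([-1.79919488e+02, -7.51285932e-03,  1.61274387e+02]), 'contact_force': array([-0.65008615,  0.36075817,  0.37827641]), 'ft_torque': array([-0.0439198 , -0.01249276, -0.05079244]), 'grip_force': 0.0, 'grip_width': 85.87549732896044}
```

View pics/scene0.png

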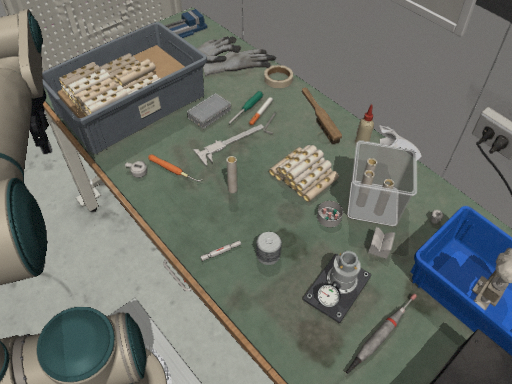

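View pics/top0.png

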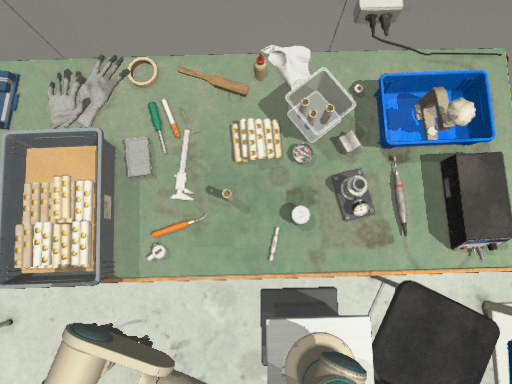

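Scene view: the sleeve stands at (232,175), the collar at (267,247) and the pot at (345,265). In the top view they are at (227,193), (300,215) and (354,186). Next I'll measure them from the depth in both views.

```bash
cat >> h.py <<'E'
def cloud(n,d,u0,u1,v0,v1):
    c=eyes.get_calibration(n); K=np.array([[c['fx'],0,c['cx']],[0,c['fy'],c['cy']],[0,0,1.]])
    v,u=np.mgrid[v0:v1,u0:u1]; uv=np.stack([u.ravel(),v.ravel()],1).astype(float)
    q=cv2.undistortPoints(uv[:,None],K,np.array([c['k1'],0,0,0.]))[:,0]
    z=d[v0:v1,u0:u1].ravel(); ok=z>0
    P=np.c_[q*z[:,None],z][ok]; T=np.array(c['camera_from_world'])
    return (P-T[:3,3])@T[:3,:3], uv[ok]
E
python3 - <<'E'
from h import *
R={'scene':dict(sleeve=(218,246,148,200),collar=(248,290,226,270),pot=(325,368,245,305)),
 'top':dict(sleeve=(205,240,178,206),collar=(285,316,200,230),pot=(330,375,165,220))}
ims=[]
for n in R:
    p,d=cap(n)
    for k,b in R[n].items():
        P,uv=cloud(n,d,*b); lo={'sleeve':105,'collar':52,'pot':104}[k]
        m=(P[:,2]>lo)&(P[:,2]<140); Q=P[m]
        print(n,k,m.sum(),'z pct',np.round(np.percentile(Q[:,2],[10,50,90]),1) if m.any() else P[:,2].max(),'ctr',np.round((Q.min(0)+Q.max(0))/2,1) if m.any() else '','ext',np.round(np.ptp(Q,0),1) if m.any() else '', 'mean',np.round(Q.mean(0),1) if m.any() else '')
        if k=='pot':
            m=(P[:,2]>79)&(P[:,2]<90);Q=P[m];print('  shoulder',m.sum(),np.round([Q.min(0),Q.max(0)],1).tolist())
        c=p[b[2]:b[3],b[0]:b[1]]; ims.append(cv2.resize(c,(260,260)))
im=np.vstack([np.hstack(ims[:3]),np.hstack(ims[3:])]); cv2.imwrite('pics/crops.png',im[:,:,::-1])
E
```

```text
scene sleeve 89 z pct [108.2 115.8 121. ] ctr [522.4 260.8 114.2] ext [26.6 25.5 17.9] mean [522.8 261.1 115. ]
scene collar 436 z pct [57.9 61.4 63.8] ctr [460.7  46.9  59.1] ext [58.6 58.2 13.9] mean [458.6  44.5  61.1]
scene pot 145 z pct [105.2 109.9 112.5] ctr [ 539.6 -121.1  109.7] ext [40.8 39.7 11.1] mean [ 538.4 -121.5  109.4]
  shoulder 263 [[509.9, -150.3, 79.0], [567.4, -92.0, 89.8]]
top sleeve 35 z pct [106.8 118.9 122.1] ctr [522.7 263.3 114.9] ext [24.4 23.4 17.2] mean [521.4 263.6 116.8]
top collar 300 z pct [57.9 61.7 65.1] ctr [461.3  49.3  61.1] ext [57.6 57.5 13.8] mean [460.2  49.   61.6]
top pot 82 z pct [106.8 111.1 114.5] ctr [ 541.  -117.6  109.9] ext [36.  42.4 11.6] mean [ 540.7 -118.9  111. ]
  shoulder 151 [[511.9, -148.4, 79.3], [569.7, -89.6, 89.4]]
```

View pics/crops.png

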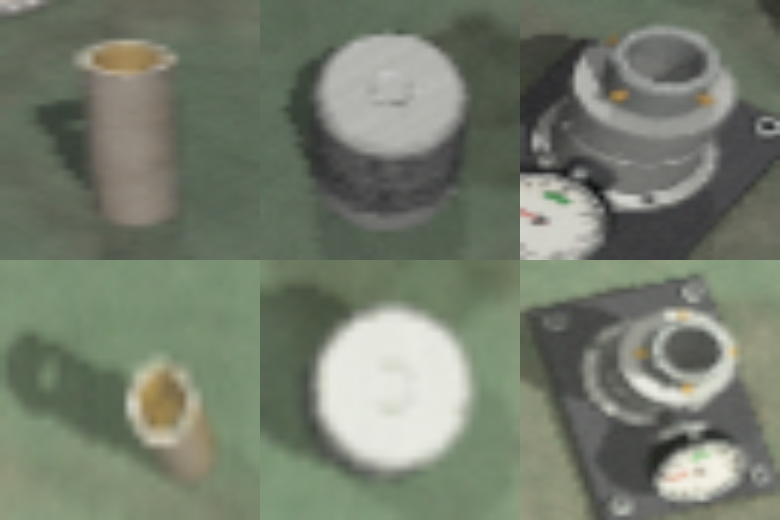

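The views agree within about 3 mm, and the heights match the text. Sleeve ≈ (522.5,262), collar ≈ (461,48), pot ≈ (540.3,-119.5). The brass pins are also visible, and I'll go above the sleeve first.

```bash
cat >> h.py <<'E'
def go(x,y,z,yaw=None):
    s=env.state(); p=s['position']; a=np.radians(s['orientation'][2])
    X=np.array([np.cos(a),np.sin(a)]); Y=np.array([np.sin(a),-np.cos(a)])
    d=np.array([x,y])-p[:2]
    print('t',round(s['t'],2),'p',np.round(p,1),'ori',np.round(s['orientation'],1),'F',np.round(s['contact_force'],1),'w',round(s['grip_width'],1),'q',np.round(s['qpos'],0),'\n shift m',np.round([d@X/1e3,d@Y/1e3,(p[2]-z)/1e3],4))
E
python3 -c "
from h import *
go(522.5,262,238.5)"
```

```text
t 0.2 p [168.5 497.1 238.8] ori [-180.    -0.   161.3] F [-0.2 -0.1 -0.2] w 85.8 q [67.  3. 80.  0. 97. -4.] 
 shift m [-4.108e-01 -1.090e-01  3.000e-04]
```

Emit:
carry_out([
  [[-0.0587,-0.0156,0],0,0.085],
  [[-0.1174,-0.0311,0],0,0.085],
  [[-0.176,-0.0467,0],0,0.085],
  [[-0.2347,-0.0623,0],0,0.085],
  [[-0.2934,-0.0779,0],0,0.085],
])

```text
t: 0.82
position: [422.8, 327.9, 239.2]
orientation: [180.0, -0.0, 161.3]
contact_force: [-0.7, -0.5, 0.0]
grip_width: 85.4
grip_force: 0.0
```

Emit:
carry_out([
  [[-0.0587,-0.0156,0],0,0.085],
  [[-0.1174,-0.0311,0],0,0.085],
  [[-0.1174,-0.0311,0],0,0.085],
  [[-0.1174,-0.0311,0],0,0.085],
])

```text
t: 1.32
position: [522.3, 262.3, 238.9]
orientation: [-180.0, -0.1, 161.3]
contact_force: [-0.3, 0.6, -0.2]
grip_width: 85.1
grip_force: 0.0
```

```bash
python3 -c "
from h import *
go(522.5,262,99)"
```

```text
t 1.32 p [522.3 262.3 238.9] ori [-1.800e+02 -1.000e-01  1.613e+02] F [-0.3  0.6 -0.2] w 85.1 q [ 23.  13.  70.   0.  98. -48.] 
 shift m [-0.0003 -0.0002  0.1399]
```

Emit:
carry_out([
  [[0,0,0.045],0,0.085],
  [[0,0,0.09],0,0.085],
  [[0,0,0.12],0,0.06],
  [[0,0,0.139],0,0.06],
  [[0,0,0.139],0,0.045],
])

```text
t: 1.95
position: [521.5, 262.7, 99.5]
orientation: [-179.9, -0.1, 161.4]
contact_force: [-0.1, -0.2, 0.7]
grip_width: 45.3
grip_force: 0.0
```

Emit:
carry_out([
  [[0,0,0],0,0.038],
  [[0,0,0],0,0.032],
  [[0,0,0],0,0.02],
  [[0,0,0],0,0.015],
  [[0,0,0],0,0.015],
], newtons=30)

```text
t: 2.58
position: [523.3, 262.4, 101.7]
orientation: [179.9, 0.1, 161.3]
contact_force: [-0.7, -0.3, 5.3]
grip_width: 24.0
grip_force: 29.4
```

Emit:
carry_out([
  [[0,0,0],0,0.01],
  [[0,0,0],0,0.01],
  [[0,0,0],0,0.01],
  [[0,0,0],0,0.01],
])

```text
t: 3.08
position: [523.3, 262.4, 101.8]
orientation: [179.9, 0.1, 161.3]
contact_force: [-0.6, -0.3, 5.7]
grip_width: 24.1
grip_force: 29.4
```

Gripped, pressing about 5 N on the bench because the pads swing forward as they close. I'll lift and check the hold.

Emit:
carry_out([
  [[0,0,-0.02],0,0.01],
  [[0,0,-0.07],0,0.01],
  [[0,0,-0.12],0,0.01],
  [[0,0,-0.145],0,0.01],
  [[0,0,-0.145],0,0.01],
], newtons=40)

```text
t: 3.7
position: [523.2, 262.4, 247.3]
orientation: [179.8, 0.2, 161.3]
contact_force: [0.9, 0.6, -1.5]
grip_width: 23.8
grip_force: 39.3
```

```bash
python3 -c "
from h import *
go(540.3,-119.5,246)"
```

```text
t 3.7 p [523.2 262.4 247.3] ori [179.8   0.2 161.3] F [ 0.9  0.6 -1.5] w 23.8 q [ 23.  13.  69.   0.  98. -48.] 
 shift m [-0.1388 -0.3562  0.0013]
```

Emit:
carry_out([
  [[-0.02,-0.051,0],0,0.01],
  [[-0.04,-0.102,0],0,0.01],
  [[-0.06,-0.153,0],0,0.01],
  [[-0.08,-0.204,0],0,0.01],
  [[-0.1,-0.255,0],0,0.01],
])

```text
t: 4.32
position: [534.6, -13.2, 242.7]
orientation: [-180.0, -0.2, 161.3]
contact_force: [1.2, -0.5, -0.6]
grip_width: 23.7
grip_force: 39.4
```

Emit:
carry_out([
  [[-0.02,-0.051,0],0,0.01],
  [[-0.0388,-0.1012,0],0,0.01],
  [[-0.0388,-0.1012,0],0,0.01],
  [[-0.0388,-0.1012,0],0,0.01],
])

```text
t: 4.82
position: [539.2, -119.4, 243.4]
orientation: [180.0, -0.2, 161.3]
contact_force: [0.4, 0.4, -0.7]
grip_width: 23.7
grip_force: 39.5
```

```bash
python3 -c "
from h import *
go(540.3,-119.5,246)
a,_=cap('scene'); b,_=cap('top')
A=cv2.resize(a[185:310,300:400],(480,600),interpolation=cv2.INTER_CUBIC);B=cv2.resize(b[135:235,310:410][:, :50+3],(318,600),interpolation=cv2.INTER_CUBIC)
cv2.imwrite('pics/hov.png',np.hstack([A,B])[:,:,::-1])
cv2.imwrite('pics/hs.png',a[:,:,::-1]);cv2.imwrite('pics/ht.png',b[:,:,::-1])"
```

```text
t 4.83 p [ 539.2 -119.4  243.4] ori [180.   -0.2 161.3] F [ 0.4  0.4 -0.7] w 23.7 q [-16.   7.  75.   0.  98. -88.] 
 shift m [-0.001   0.0002 -0.0026]
```

View pics/hov.png

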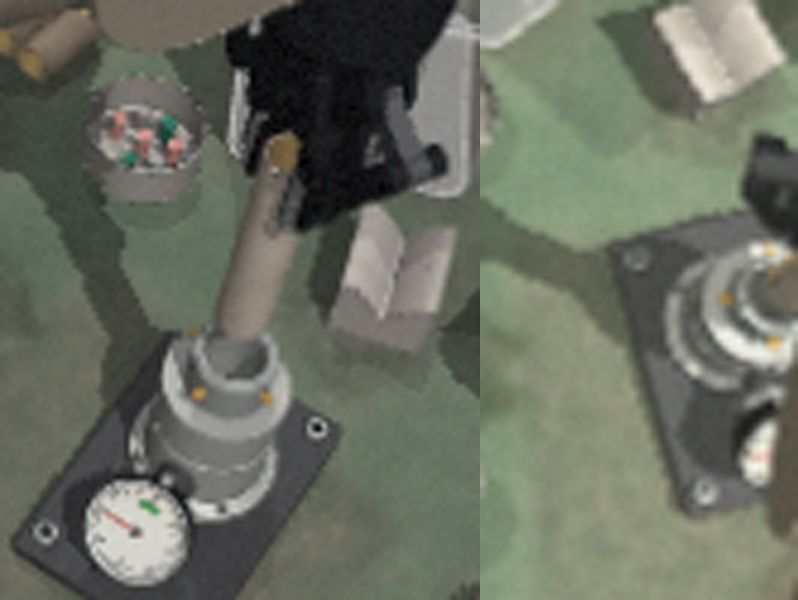

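The scene crop shows the sleeve hanging nearly upright, its lower end at crop (240,328) above the mouth at (235,355). I'll fit its axis and the nose in the same view.

```bash
cat >> h.py <<'E'
from scipy.optimize import least_squares
def axis(P,c0,R):
    # cylinder R about near-vertical axis: centre at mean z and tilt
    zm=P[:,2].mean()
    f=lambda a: np.hypot(P[:,0]-a[0]-a[2]*(P[:,2]-zm),P[:,1]-a[1]-a[3]*(P[:,2]-zm))-R
    r=least_squares(f,[*c0,0,0],loss='soft_l1',f_scale=1.5); return r.x,zm,np.std(f(r.x))
E
python3 - <<'E'
from h import *
c0=np.array([540,-120])
for n,b in (('scene',(320,380,200,300)),('top',(330,400,150,240))):
    p,d=cap(n); P,uv=cloud(n,d,*b); r=np.hypot(*(P[:,:2]-c0).T)
    Q=P[(r<19)&(P[:,2]>146)&(P[:,2]<210)]
    if len(Q)>20:
        x,zm,s=axis(Q,c0,12.5); print(n,'sleeve',len(Q),np.round(x,3),zm,s,'bottom xy',np.round(x[:2]+x[2:]*(142-zm),1))
        Q=P[(r<19)&(P[:,2]>120)]; print('  min z',np.sort(Q[:,2])[:5])
    Q=P[(r<24)&(r>16)&(P[:,2]>88)&(P[:,2]<110)]
    if len(Q)>20:
        x,zm,s=axis(Q,c0,20); print(n,'nose',len(Q),np.round(x,3),zm,s)
go(540.3,-119.5,246)
E
```

```text
scene sleeve 226 [ 5.39242e+02 -1.18641e+02  4.00000e-03  1.10000e-02] 179.33914198020108 0.8371930112702624 bottom xy [ 539.1 -119. ]
  min z [140.89232496 140.89933139 141.57932709 141.85534446 142.17112226]
scene nose 126 [ 5.40876e+02 -1.19690e+02  1.90000e-02 -4.30000e-02] 100.34597216613757 1.8579197675133017
top sleeve 51 [ 5.39672e+02 -1.17868e+02 -6.00000e-03  1.00000e-03] 176.1033659752743 0.5641338277166503 bottom xy [ 539.9 -117.9]
  min z [144.7162816  145.4836921  146.21191891 148.35306105 149.23050193]
top nose 42 [ 5.41182e+02 -1.20502e+02  6.00000e-02 -1.27000e-01] 101.55902951530726 1.602631489045376
t 5.03 p [ 539.7 -118.6  245. ] ori [180.   -0.  161.4] F [-0.3  0.7 -0.8] w 23.7 q [-16.   7.  75.   0.  98. -88.] 
 shift m [-0.0008 -0.0007 -0.001 ]
```

Emit:
carry_out([
  [[-0.0011,-0.0011,0.0],0,0.01],
  [[-0.0011,-0.0011,0.025],0,0.01],
  [[-0.0011,-0.0011,0.03],0,0.01],
  [[-0.0011,-0.0011,0.034],0,0.01],
  [[-0.0011,-0.0011,0.038],0,0.01],
])

```text
t: 5.65
position: [540.7, -121.2, 207.9]
orientation: [180.0, 0.1, 161.3]
contact_force: [-0.6, -0.6, -1.1]
grip_width: 24.3
grip_force: 39.5
```

Emit:
carry_out([
  [[0,0,0.003],0,0.01],
  [[0,0,0.006],0,0.01],
  [[0,0,0.009],0,0.01],
  [[0,0,0.009],0,0.01],
])

```text
t: 6.15
position: [540.3, -121.1, 198.0]
orientation: [180.0, -0.0, 161.3]
contact_force: [-0.3, -0.0, -1.1]
grip_width: 23.7
grip_force: 39.5
```

It is inside the mouth with no side force.

Emit:
carry_out([
  [[0,0,0.007],0,0.01],
  [[0,0,0.014],0,0.01],
  [[0,0,0.021],0,0.01],
  [[0,0,0.028],0,0.01],
  [[0,0,0.035],0,0.01],
])

```text
t: 6.78
position: [540.3, -121.2, 162.7]
orientation: [180.0, -0.0, 161.3]
contact_force: [0.5, -0.1, -0.9]
grip_width: 23.3
grip_force: 39.5
```

Emit:
carry_out([
  [[0,0,0.007],0,0.01],
  [[0,0,0.014],0,0.01],
  [[0,0,0.02],0,0.01],
  [[0,0,0.025],0,0.01],
  [[0,0,0.027],0,0.01],
])

```text
t: 7.4
position: [540.3, -121.1, 135.9]
orientation: [180.0, -0.0, 161.3]
contact_force: [-0.0, -0.4, -1.0]
grip_width: 23.6
grip_force: 39.5
```

Emit:
carry_out([
  [[0,0,0.002],0,0.01],
  [[0,0,0.004],0,0.01],
  [[0,0,0.006],0,0.01],
  [[0,0,0.006],0,0.01],
])

```text
t: 7.9
position: [540.3, -121.1, 130.1]
orientation: [180.0, -0.0, 161.3]
contact_force: [-0.3, -0.8, -1.2]
grip_width: 23.8
grip_force: 39.5
```

Contact is expected near TCP z 125.5, so I'll creep down.

Emit:
carry_out([
  [[0,0,0.001],0,0.01],
  [[0,0,0.002],0,0.01],
  [[0,0,0.003],0,0.01],
  [[0,0,0.0035],0,0.01],
  [[0,0,0.0035],0,0.01],
])

```text
t: 8.52
position: [540.4, -121.1, 126.7]
orientation: [180.0, -0.0, 161.3]
contact_force: [0.8, -0.3, -0.9]
grip_width: 24.0
grip_force: 39.5
```

Emit:
carry_out([
  [[0,0,0.0005],0,0.01],
  [[0,0,0.001],0,0.01],
  [[0,0,0.001],0,0.01],
])

```text
t: 8.9
position: [540.4, -121.2, 125.9]
orientation: [180.0, 0.0, 161.3]
contact_force: [0.7, -0.5, 1.4]
grip_width: 23.7
grip_force: 39.7
```

Contact felt. I'll settle a touch further and let go, opening modestly.

Emit:
carry_out([
  [[0,0,0.0005],0,0.01],
  [[0,0,0.0008],0,0.01],
  [[0,0,0.0008],0,0.028],
  [[0,0,0.0008],0,0.034],
  [[0,0,0.0008],0,0.04],
], newtons=20)

```text
t: 9.52
position: [540.3, -121.1, 124.7]
orientation: [180.0, -0.0, 161.3]
contact_force: [0.4, 0.3, -0.2]
grip_width: 39.9
grip_force: 0.0
```

Emit:
carry_out([
  [[0,0,0],0,0.045],
  [[0,0,0],0,0.045],
  [[0,0,-0.02],0,0.045],
  [[0,0,-0.06],0,0.06],
  [[0,0,-0.1],0,0.085],
])

```text
t: 10.15
position: [540.2, -121.1, 226.0]
orientation: [180.0, -0.0, 161.3]
contact_force: [-0.3, 0.5, 0.9]
grip_width: 76.2
grip_force: 0.0
```

```bash
python3 -c "
from h import *
go(461,48,200)"
```

```text
t 10.15 p [ 540.2 -121.1  226. ] ori [180.   -0.  161.3] F [-0.3  0.5  0.9] w 76.2 q [-16.   8.  77.   0.  96. -88.] 
 shift m [0.1293 0.1347 0.026 ]
```

Emit:
carry_out([
  [[0.035,0.036,0],0,0.085],
  [[0.075,0.078,0],0,0.085],
  [[0.1293,0.1347,0.02],0,0.085],
  [[0.1293,0.1347,0.026],0,0.085],
  [[0.1293,0.1347,0.026],0,0.085],
])

```text
t: 10.78
position: [460.7, 48.5, 198.4]
orientation: [-180.0, -0.0, 161.4]
contact_force: [-0.5, -0.4, 0.2]
grip_width: 84.6
grip_force: 0.0
```

```bash
python3 - <<'E'
from h import *
go(461,48,29)
c0=np.array([540,-120]); ims=[]
for n,b in (('scene',(325,370,230,300)),('top',(330,380,160,215))):
    p,d=cap(n); P,uv=cloud(n,d,*b); r=np.hypot(*(P[:,:2]-c0).T)
    Q=P[(r<20)&(P[:,2]>118)]; print(n,len(Q),'top z',np.round(np.percentile(Q[:,2],[50,90,100]),1))
    x,zm,s=axis(Q,c0,12.5); print(' sleeve',np.round(x,2),zm,s, 'mid',np.round((Q.min(0)+Q.max(0))/2,1))
    ims.append(cv2.resize(p[b[2]:b[3],b[0]:b[1]],(400,560),interpolation=cv2.INTER_CUBIC))
cv2.imwrite('pics/seat.png',np.hstack(ims)[:,:,::-1])
E
```

```text
t 10.78 p [460.7  48.5 198.4] ori [-180.    -0.   161.4] F [-0.5 -0.4  0.2] w 84.6 q [  1.  -6.  94.  -0.  92. -70.] 
 shift m [-0.0004 -0.0004  0.1694]
scene 159 top z [135.5 143.5 147. ]
 sleeve [ 5.3923e+02 -1.2194e+02  1.0000e-02 -4.0000e-02] 134.09298466879335 0.9832462692457721 mid [ 539.  -122.3  132.5]
top 66 top z [137.7 145.2 147.4]
 sleeve [ 5.4021e+02 -1.1970e+02  4.0000e-02 -3.0000e-02] 135.70111380242835 1.168940578732042 mid [ 542.6 -120.   132.8]
```

View pics/seat.png

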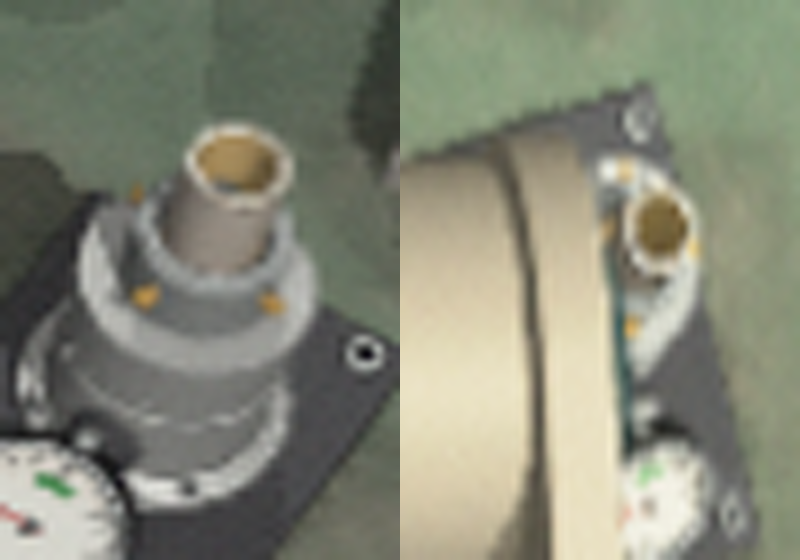

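Left: the sleeve stands proud of the nose at (238,165) with its top about 144 mm high, so it is seated upright; the right view agrees. Now I'll grasp the collar.

Emit:
carry_out([
  [[-0.0002,-0.0004,0.05],0,0.085],
  [[-0.0002,-0.0004,0.1],0,0.085],
  [[-0.0002,-0.0004,0.135],0,0.085],
  [[-0.0002,-0.0004,0.16],0,0.085],
  [[-0.0002,-0.0004,0.17],0,0.085],
])

```text
t: 11.5
position: [461.3, 46.3, 27.9]
orientation: [-180.0, -0.1, 161.2]
contact_force: [0.3, -0.5, 0.2]
grip_width: 85.2
grip_force: 0.0
```

Emit:
carry_out([
  [[0,0,0],0,0.07],
  [[0,0,0],0,0.064],
  [[0,0,0],0,0.06],
  [[0,0,0],0,0.056],
  [[0,0,0],0,0.05],
], newtons=30)

```text
t: 12.12
position: [462.0, 47.4, 30.2]
orientation: [180.0, 0.1, 161.3]
contact_force: [-1.5, -0.6, 6.2]
grip_width: 57.5
grip_force: 32.7
```

Emit:
carry_out([
  [[0,0,0],0,0.045],
  [[0,0,0],0,0.045],
  [[0,0,0],0,0.045],
  [[0,0,0],0,0.045],
], newtons=60)

```text
t: 12.62
position: [462.1, 47.4, 30.4]
orientation: [180.0, 0.1, 161.3]
contact_force: [-1.3, -1.5, 6.9]
grip_width: 57.1
grip_force: 62.8
```

Emit:
carry_out([
  [[0,0,-0.02],0,0.045],
  [[0,0,-0.07],0,0.045],
  [[0,0,-0.13],0,0.045],
  [[0,0,-0.185],0,0.045],
  [[0,0,-0.185],0,0.045],
])

```text
t: 13.25
position: [463.0, 47.6, 218.9]
orientation: [179.8, 0.5, 161.3]
contact_force: [-0.3, -0.4, -2.8]
grip_width: 56.7
grip_force: 64.6
```

```bash
python3 - <<'E'
from h import *
p,d=cap('scene'); s=env.state(); q=s['position']; go(540.4,-120.3,213)
P,uv=cloud('scene',d,200,340,130,260); r=np.hypot(*(P[:,:2]-q[:2]).T)
Q=P[(r<33)&(r>24)&(P[:,2]<q[2]-8)&(P[:,2]>q[2]-32)]
print(len(Q),'TCP',q); x,zm,e=axis(Q,q[:2],29); print(np.round(x,2),zm,e,Q[:,2].min())
E
```

```text
t 13.3 p [461.8  47.6 215.5] ori [179.9   0.2 161.3] F [-0.9 -0.3 -2.8] w 57.1 q [  1.  -7.  92.   0.  94. -70.] 
 shift m [-0.1283 -0.1338  0.0025]
125 TCP [461.8283895   47.58138972 215.50649023]
[ 4.6314e+02  4.8430e+01 -1.0000e-02 -1.0000e-02] 198.05802945717883 0.8301978911986051 187.62161237134185
```

Emit:
carry_out([
  [[-0.035,-0.037,0],0,0.045],
  [[-0.07,-0.074,0],0,0.045],
  [[-0.105,-0.11,0],0,0.045],
  [[-0.1283,-0.134,0],0,0.045],
  [[-0.1283,-0.134,0],0,0.045],
])

```text
t: 13.92
position: [539.1, -122.3, 210.6]
orientation: [-180.0, -0.3, 161.1]
contact_force: [0.5, 1.0, -1.1]
grip_width: 56.7
grip_force: 64.6
```

```bash
python3 - <<'E'
from h import *
for n,b in (('scene',(310,390,190,310)),('top',(330,400,150,240))):
    p,d=cap(n); s=env.state(); q=s['position']; P,uv=cloud(n,d,*b); r=np.hypot(*(P[:,:2]-q[:2]).T)
    Q=P[(r<33)&(r>24)&(P[:,2]<q[2]-8)&(P[:,2]>q[2]-32)]
    if len(Q)>20: x,zm,e=axis(Q,q[:2],29); print(n,len(Q),'collar-TCP',np.round(x[:2]-q[:2],1),np.round(x,2),e,Q[:,2].min())
    Q=P[(r<34)&(r>26)&(P[:,2]>40)&(P[:,2]<80)]
    if len(Q)>20: x,zm,e=axis(Q,q[:2],30); print(n,'body',len(Q),np.round(x,2),zm,e)
go(540.4,-120.5,215)
E
```

```text
scene 156 collar-TCP [-1.1 -0.4] [ 5.3787e+02 -1.2143e+02 -1.0000e-02 -2.0000e-02] 0.7952218216248383 179.47755473729464
scene body 231 [ 5.4149e+02 -1.2014e+02  2.0000e-02  2.0000e-02] 60.05052807951166 1.0492860110132367
top 26 collar-TCP [-0.6  0.7] [ 5.3831e+02 -1.1958e+02  2.0000e-02  3.0000e-02] 0.44405191790819226 182.21482997136442
top body 74 [ 5.4076e+02 -1.2042e+02  6.0000e-02  2.0000e-02] 58.045370705359026 1.0999341846868176
t 14.03 p [ 538.9 -120.3  211.7] ori [180.   -0.2 161.3] F [-0.3  0.8 -1.4] w 56.7 q [-16.   8.  78.   0.  94. -88.] 
 shift m [-0.0015  0.0002 -0.0033]
```

Emit:
carry_out([
  [[-0.0018,-0.0001,0],0,0.045],
  [[-0.0018,-0.0001,0],0,0.045],
  [[-0.0018,-0.0001,0],0,0.045],
  [[-0.0018,-0.0001,0],0,0.045],
])

```text
t: 14.52
position: [541.4, -121.1, 214.1]
orientation: [180.0, 0.0, 161.3]
contact_force: [0.4, 0.3, -1.6]
grip_width: 57.2
grip_force: 64.6
```

```bash
python3 - <<'E'
from h import *
for n,b in (('scene',(310,390,190,310)),('top',(330,400,150,240)))*2:
    p,d=cap(n); s=env.state(); q=s['position']; P,uv=cloud(n,d,*b); r=np.hypot(*(P[:,:2]-q[:2]).T)
    Q=P[(r<33)&(r>24)&(P[:,2]<q[2]-8)&(P[:,2]>q[2]-32)]
    x,zm,e=axis(Q,q[:2],29)
    Q=P[(r<34)&(r>26)&(P[:,2]>40)&(P[:,2]<80)]
    y,zm,e=axis(Q,q[:2],30); print(n,np.round(q,1),'collar',np.round(x,2),'body',np.round(y,2),'need',np.round(y[:2]-x[:2],1))
go(540.4,-120.5,215)
E
```

```text
scene [ 541.4 -121.1  214.1] collar [ 5.4038e+02 -1.2014e+02 -0.0000e+00 -1.0000e-02] body [ 5.4158e+02 -1.2014e+02  1.0000e-02  1.0000e-02] need [1.2 0. ]
top [ 541.4 -121.2  214.1] collar [ 5.4098e+02 -1.1981e+02 -1.0000e-02 -1.0000e-02] body [ 5.4131e+02 -1.2047e+02  4.0000e-02  1.0000e-02] need [ 0.3 -0.7]
scene [ 541.4 -121.2  214. ] collar [ 5.4055e+02 -1.2048e+02 -2.0000e-02 -1.0000e-02] body [ 5.4163e+02 -1.2020e+02  1.0000e-02  1.0000e-02] need [1.1 0.3]
top [ 541.4 -121.3  214. ] collar [ 5.4016e+02 -1.2018e+02 -8.0000e-02 -6.0000e-02] body [ 5.4129e+02 -1.2048e+02  3.0000e-02  1.0000e-02] need [ 1.1 -0.3]
t 14.72 p [ 541.4 -121.3  214. ] ori [180.    0.  161.3] F [-0.1  0.2 -1.9] w 56.7 q [-16.   8.  77.   0.  94. -88.] 
 shift m [ 0.0012  0.0004 -0.001 ]
```

Both views say shift about +0.9 mm in x. I'll correct that and lower to just above the nose.

Emit:
carry_out([
  [[-0.0009,0.0002,0.012],0,0.045],
  [[-0.0009,0.0002,0.028],0,0.045],
  [[-0.0009,0.0002,0.044],0,0.045],
  [[-0.0009,0.0002,0.058],0,0.045],
  [[-0.0009,0.0002,0.064],0,0.045],
])

```text
t: 15.35
position: [541.8, -121.2, 148.4]
orientation: [180.0, -0.1, 161.3]
contact_force: [0.2, 0.0, -2.2]
grip_width: 56.8
grip_force: 64.6
```

Emit:
carry_out([
  [[0,0,0.002],0,0.045],
  [[0,0,0.004],0,0.045],
  [[0,0,0.006],0,0.045],
  [[0,0,0.008],0,0.045],
  [[0,0,0.009],0,0.045],
])

```text
t: 15.98
position: [542.3, -121.4, 140.9]
orientation: [180.0, 0.0, 161.3]
contact_force: [0.6, 0.1, -1.3]
grip_width: 57.1
grip_force: 64.6
```

Emit:
carry_out([
  [[0,0,0.001],0,0.045],
  [[0,0,0.002],0,0.045],
  [[0,0,0.003],0,0.045],
  [[0,0,0.004],0,0.045],
  [[0,0,0.004],0,0.045],
])

```text
t: 16.6
position: [542.3, -121.4, 136.9]
orientation: [180.0, -0.0, 161.3]
contact_force: [0.7, -0.4, -2.1]
grip_width: 56.8
grip_force: 64.6
```

Emit:
carry_out([
  [[0,0,0.001],0,0.045],
  [[0,0,0.002],0,0.045],
  [[0,0,0.003],0,0.045],
  [[0,0,0.004],0,0.045],
  [[0,0,0.004],0,0.045],
])

```text
t: 17.23
position: [542.3, -121.4, 132.9]
orientation: [180.0, -0.0, 161.3]
contact_force: [-0.1, -0.5, -0.8]
grip_width: 56.7
grip_force: 64.6
```

The rim is over the nose with no side force. Next comes the pins.

Emit:
carry_out([
  [[0,0,0.001],0,0.045],
  [[0,0,0.002],0,0.045],
  [[0,0,0.003],0,0.045],
  [[0,0,0.004],0,0.045],
  [[0,0,0.004],0,0.045],
])

```text
t: 17.85
position: [542.6, -121.5, 130.5]
orientation: [180.0, 0.1, 161.3]
contact_force: [-3.7, 0.8, 8.3]
grip_width: 56.9
grip_force: 65.7
```

It rides on the pins (rim at about 100). I'll turn positive under this light push.

Emit:
carry_out([
  [[0,0,0],0.05,0.045],
  [[0,0,0],0.1,0.045],
  [[0,0,0],0.15,0.045],
  [[0,0,0],0.2,0.045],
  [[0,0,0],0.25,0.045],
])

```text
t: 18.48
position: [543.2, -122.2, 130.6]
orientation: [180.0, 0.2, 146.9]
contact_force: [-0.5, -3.3, 4.9]
grip_width: 56.5
grip_force: 65.3
```

Emit:
carry_out([
  [[0,0,0],0.05,0.045],
  [[0,0,0],0.1,0.045],
  [[0,0,0],0.15,0.045],
  [[0,0,0],0.2,0.045],
  [[0,0,0],0.25,0.045],
])

```text
t: 19.1
position: [542.3, -121.4, 128.7]
orientation: [-180.0, -0.0, 132.5]
contact_force: [0.1, -0.2, -1.6]
grip_width: 56.4
grip_force: 64.7
```

It dropped in (130.5 → 128.7, force gone). I'll push straight down in small steps.

Emit:
carry_out([
  [[0,0,0.001],0,0.045],
  [[0,0,0.002],0,0.045],
  [[0,0,0.003],0,0.045],
  [[0,0,0.003],0,0.045],
])

```text
t: 19.6
position: [542.2, -121.4, 125.8]
orientation: [-180.0, -0.0, 132.6]
contact_force: [0.6, 0.1, -0.8]
grip_width: 56.7
grip_force: 64.7
```

```bash
python3 -c "
from h import *
go(542,-121,120); print(env.state()['ft_torque'])"
```

```text
t 19.6 p [ 542.2 -121.4  125.8] ori [-180.    -0.   132.6] F [ 0.6  0.1 -0.8] w 56.7 q [-16.  12.  84.   0.  84. -59.] 
 shift m [0.0004 0.0001 0.0058]
[ 0.03350307 -0.02856352 -0.00214059]
```

Emit:
carry_out([
  [[0,0,0.001],0,0.045],
  [[0,0,0.002],0,0.045],
  [[0,0,0.003],0,0.045],
  [[0,0,0.004],0,0.045],
  [[0,0,0.005],0,0.045],
], newtons=80)

```text
t: 20.23
position: [542.3, -121.4, 120.9]
orientation: [180.0, -0.0, 132.6]
contact_force: [0.7, -1.1, -1.5]
grip_width: 56.2
grip_force: 85.0
```

Emit:
carry_out([
  [[0,0,0.001],0,0.045],
  [[0,0,0.002],0,0.045],
  [[0,0,0.003],0,0.045],
  [[0,0,0.004],0,0.045],
  [[0,0,0.004],0,0.045],
])

```text
t: 20.85
position: [542.6, -121.5, 117.5]
orientation: [180.0, 0.1, 132.6]
contact_force: [0.2, 0.8, 5.7]
grip_width: 56.4
grip_force: 85.6
```

Emit:
carry_out([
  [[0,0,0.001],0,0.045],
  [[0,0,0.002],0,0.045],
  [[0,0,0.003],0,0.045],
  [[0,0,0.004],0,0.045],
  [[0,0,0.004],0,0.045],
])

```text
t: 21.48
position: [542.8, -121.6, 114.5]
orientation: [179.9, 0.1, 132.6]
contact_force: [-2.5, -0.1, 9.7]
grip_width: 56.8
grip_force: 86.5
```

Emit:
carry_out([
  [[0,0,0.001],0,0.045],
  [[0,0,0.002],0,0.045],
  [[0,0,0.003],0,0.045],
  [[0,0,0.003],0,0.045],
])

```text
t: 21.98
position: [542.9, -121.6, 114.4]
orientation: [179.9, 0.2, 132.6]
contact_force: [-11.7, 3.1, 26.4]
grip_width: 56.7
grip_force: 88.2
```

A hard stop at TCP 114.4, so the rim is at about 84. I'll check with a picture.

```bash
python3 - <<'E'
from h import *
p,d=cap('scene'); t,_=cap('top')
cv2.imwrite('pics/home.png',np.hstack([cv2.resize(p[225:325,305:385],(460,575),interpolation=cv2.INTER_CUBIC),cv2.resize(t[160:230,330:385],(330,575),interpolation=cv2.INTER_CUBIC)])[:,:,::-1]); go(542,-121,114)
P,uv=cloud('scene',d,310,390,190,310); r=np.hypot(*(P[:,:2]-[541.5,-120.3]).T)
Q=P[(r<28)&(P[:,2]>130)&(P[:,2]<160)]; print(len(Q),np.percentile(Q[:,2],[10,50,90]))
E
```

```text
t 22.07 p [ 542.9 -121.6  114.4] ori [179.9   0.2 132.6] F [-11.9   4.5  26.1] w 56.3 q [-16.  12.  85.  -0.  83. -59.] 
 shift m [ 0.001  -0.0002  0.0004]
152 [142.76685299 145.16518868 147.17638587]
```

View pics/home.png

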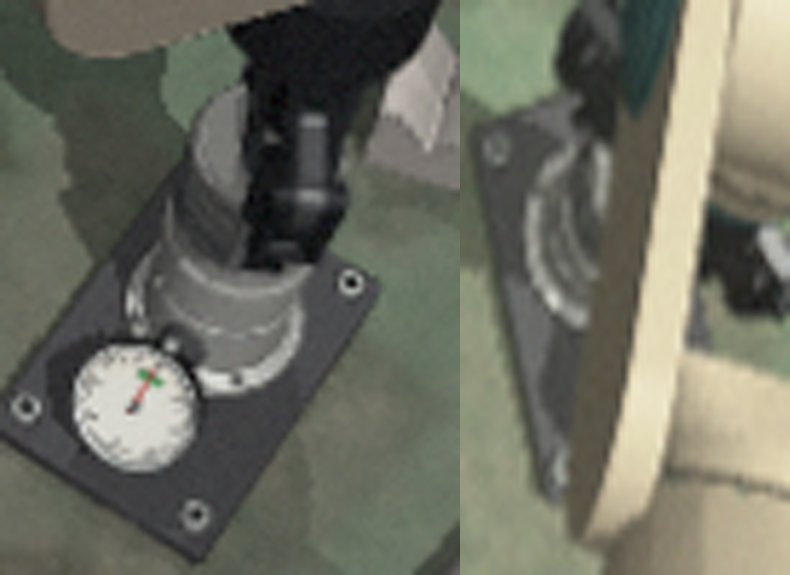

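The red dial hand, at crop (145,385), now points into the green band. The collar rim is on the shoulder at (235,275) and its top is 145 mm high (146 expected), so it is home and held.

```bash
python3 -c "
from h import *
print(workorder.job_done())"
```

```text
the job is handed in; nothing more can be done
None
```

I handed the job in with the sleeve seated on the plunger and the collar keyed over the pins and held home on the shoulder at about 28 N; the dial hand was in the green band at about 22 s, but I haven't seen the judge's result.

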